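# Roll test for spacers at the assembly bench

### The job

On the bench stands a small sloping test ramp with a catch pocket at its foot: spacers that roll down into the pocket are good, ones that do not roll are rejects. First take the hexagonal spacer, which has been tried and sits stuck on the ramp, and lay it in the grey tray. Then pick up the sound round tube from the bench (not the tube that is squashed flat), lay it across the upper part of the ramp and let go, so that it rolls down by itself into the catch pocket and stays there; set both parts down rather than dropping them from a height, and do not touch the tube again once it is on the lower part of the ramp.

Things in the scene. Friction and masses are not known exactly. Their poses are not given: they have to be found in the camera images.
- ramp: Fixed black ramp, 124 (x) x 300 mm (y), orange walls; origin centre of underside, z up. Deck 112 mm wide falls 8 deg to +y; height m = 0.012+0.1405*(0.07-y), y -0.15 to 0.07; walls 16 mm above it. Upper part y < -0.01, lower y > 0.03. Then catch pocket, y 0.07-0.144, floor 4 mm, end wall 45 mm, sides 40 mm high. A round tube laid along x rolls down when free; flat-sided parts stay put.
- tray: Fixed open grey plastic reject tray, 140 mm (its x) by 120 mm (its y) outside, 35 mm high, walls and floor 4 mm thick. Origin at the centre of its underside, on the bench; its z is up.
- hexbar: Plain aluminium hexagonal spacer, 70 mm long, 30 mm across flats (34.6 across corners), about 140 g. Origin at its centre, x along its length. It starts on the deck, across the ramp, resting on a flat, one edge pointing uphill and one downhill.
- tube: Plain aluminium round tube, 70 mm long, 30 mm diameter, about 60 g. Origin at its centre, x along its length (turned about it by any angle). Starts lying on the bench, centre 15 mm up. Not the squashed tube, a flat oval 40 mm wide and 16 mm high, which also lies on the bench, 140 mm or more away.
Mind the look-alikes: they are no part of the job. Leave any green, orange or red look-alike of the hexbar alone.

How it is judged:
By the outcome, as a careful person would: the job done as asked, in the order asked, and still so for the second after the job is handed in, with the robot touching nothing.
It also fails if it takes over 64 s, if anything falls off the work surface, if the arm or the gripper's body presses on something with over 40 N, if the wrist force passes 120 N, or if a joint passes its speed limit or range.

### The arm

A 7-joint arm with a two-finger parallel gripper is mounted at the origin on the work surface. World frame = base frame: x ahead of the robot, y to its left, z up, the work surface at z = 0. Lengths are in m, angles in rad, forces in N, time in s.
With the tool pointing down it reaches from about 0.4 to 0.85 m from the base axis. Payload 4.4 kg.
Tool frame: the origin (TCP) lies on the mounting face of the last link; the fingertips stand 199 mm ahead of it and the grasp point (between the pads) lies 180 mm ahead of it (ctrl.grasp_offset is the distance from the TCP to the grasp point, in m); z points along the fingers, y is the direction in which the jaws open and shut (so a half turn about z gives the same grasp; the last joint's range is limited). The gripper opens to 94 mm and grips with 3 to 60 N. Pads are 16 mm wide; open, the fingers measure 119 mm over their backs; the gripper's body (75 mm by 177 mm) begins 78 mm behind the grasp point.
Start: joints at [-1.392, 0.628, 0.038, 1.517, -0.027, 0.996, -0.02], TCP at [0.158, 0.631, 0.405] pointing down, gripper open.
Joint ranges: [-3.06, 3.06], [-0.37, 2.12], [-1.25, 1.32], [0.18, 2.47], [-1.1, 4.24], [0.23, 1.98], [-2.94, 2.94]. Speed limits (rad/s): [2.57, 2.57, 3.14, 3.14, 3.14, 3.14, 3.14].

### API

Orientations are given as a unit quaternion [x, y, z, w].
In Python, from station import ctrl gives the robot as it stands. Calls block until the motion is done:
- ctrl.movep(position, orientation): joint-space move of the TCP to a pose.
- ctrl.servo_line(position, rot=None, max_speed=0.15): straight line of the TCP; rot=None keeps the orientation; max_speed is the mean speed in m/s.
- ctrl.move_j(angles): joint-space move.
- ctrl.let_go() and ctrl.close(effort=None): open the fingers fully, or close them until they stop; effort is the grip in N (None keeps the last).
- ctrl.sleep(seconds).
- ctrl.solve_ik(position, orientation): joint angles nearest the present ones, or None.
- ctrl.sense(): the state.
- ctrl.camera(name): name is "side" or "top" or "wrist"; returns the picture (420x560x3 uint8, red, green, blue); there is no depth.
- ctrl.camera_info(name): a dict with "mtx" (3x3 intrinsics, pixels), "dist_coeffs" ([k1, k2, p1, p2, k3] as OpenCV has them; the pictures are not rectified), "R" (3x3) and "t" (3): a world point X has camera coordinates R X + t; the wrist camera has in their place "tool_from_camera" (4x4, takes a point from camera to tool coordinates, whose origin is the TCP and whose axes are the flange's). Camera axes: x right, y down, z forward; pixel columns grow to the right and rows downward; lengths in m; the calibration is good to about 2 mm. A picture is of the moment at which its call begins: read the wrist's pose just before it. camera_info takes no time and is no camera call.
A pose or a line that the arm cannot do raises ctrl.IKError and nothing moves.
- ctrl.close_job(): hands the job in, once; it reports no verdict.
The state is a dict: "time": time; "joints": joint angles; "joint_vel": joint speeds; "tau": joint torques, N m; "ee_pos": TCP position; "ee_rot": TCP orientation; "wrist_force": force on the tool from outside, world axes, zero at the start; "wrist_torque": the same for the moment, N m; "finger_gap": opening from 0.0 (shut) to 1.0 (fully open).
Only numpy, scipy, OpenCV 4.12 (cv2) and the standard library are available. Lean on these libraries where they do the work, as an engineer would, in place of code of your own. Each camera call takes 0.05 s, during which the arm holds its last target.

## Working session

There is one attempt and no reset: what is moved stays moved. The work goes in short steps, each a Python script; the robot and the scene stay as the last script left them, time stands still between calls to the robot, and variables do not carry over. Pictures are saved under pics/ and viewed, and the job is handed in when it is done.

```bash
mkdir -p pics; ls
python3 - <<'E'
from station import ctrl
import cv2
for n in ("top","side","wrist"):
    cv2.imwrite(f"pics/{n}0.png",cv2.cvtColor(ctrl.camera(n),cv2.COLOR_RGB2BGR))
    i=ctrl.camera_info(n); print(n,{k:(v.round(4).tolist() if hasattr(v,'round') else v) for k,v in i.items()})
s=ctrl.sense();print(s["time"],s["ee_pos"],s["ee_rot"],s["finger_gap"],ctrl.grasp_offset)
E
```

```text
pics
top {'mtx': [[415.4093, 0.0, 279.0474], [0.0, 415.4093, 208.135], [0.0, 0.0, 1.0]], 'dist_coeffs': [-0.0781, 0.0, 0.0, 0.0, 0.0], 'R': [[0.0276, -0.9991, -0.0316], [-0.9831, -0.0214, -0.1819], [0.181, 0.0361, -0.9828]], 't': [-0.0935, 0.5587, 0.7788]}
side {'mtx': [[393.143, 0.0, 280.4621], [0.0, 393.143, 203.4431], [0.0, 0.0, 1.0]], 'dist_coeffs': [-0.0406, 0.0, 0.0, 0.0, 0.0], 'R': [[-0.7896, -0.6135, 0.0155], [-0.4047, 0.5015, -0.7647], [0.4613, -0.61, -0.6442]], 't': [0.3748, 0.3165, 0.6408]}
wrist {'mtx': [[376.4672, 0.0, 283.2791], [0.0, 376.4672, 206.5099], [0.0, 0.0, 1.0]], 'dist_coeffs': [-0.1063, 0.0, 0.0, 0.0, 0.0], 'tool_from_camera': [[0.0007, -0.9576, -0.2882, 0.0835], [1.0, 0.0008, -0.0001, 0.0012], [0.0003, -0.2882, 0.9576, 0.0199], [0.0, 0.0, 0.0, 1.0]]}
0.15 [0.15743281 0.63043935 0.40399325] [ 1.22083475e-01  9.92519595e-01 -6.85386280e-04 -8.92759709e-05] 1.0003127922017034 0.1804
```

View pics/top0.png

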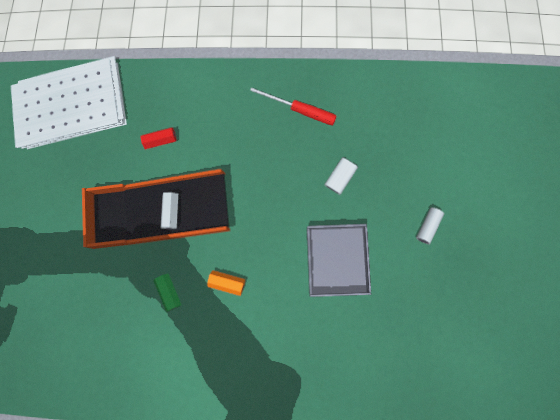

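View pics/side0.png

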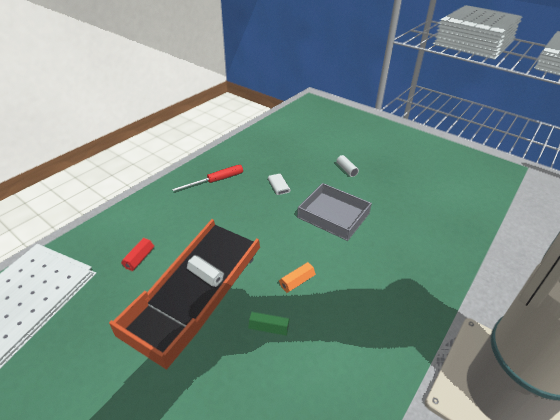

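View pics/wrist0.png

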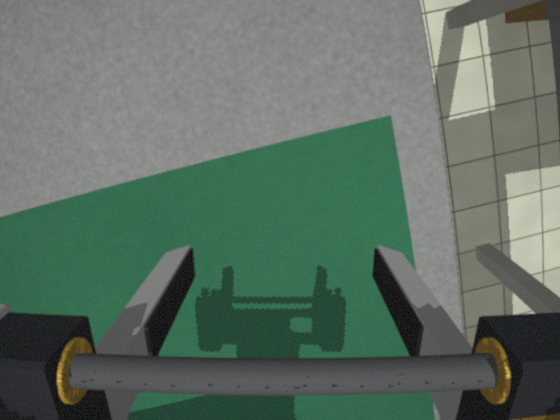

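Top view: ramp at (155,208) with its pocket to the left (+y). The hexbar is on the deck at (170,210), the round tube at (430,225), the squashed one at (341,175), and the tray at (339,260). Next I'll measure these.

```bash
cat > h.py <<'E'
import numpy as np, cv2
from station import ctrl
def ray(n,uv,T=None):
    i=ctrl.camera_info(n); K=np.array(i["mtx"]);d=np.array(i["dist_coeffs"])
    p=cv2.undistortPoints(np.array(uv,float).reshape(-1,1,2),K,d).reshape(-1,2)
    D=np.c_[p,np.ones(len(p))]
    if T is None:
        R=np.array(i["R"]);t=np.array(i["t"]); return -R.T@t, D@R
    M=T@np.array(i["tool_from_camera"]); return M[:3,3], D@M[:3,:3].T
def plane(n,uv,z,T=None):
    o,D=ray(n,uv,T); s=(z-o[2])/D[:,2]; return o+D*s[:,None]
def proj(n,X):
    i=ctrl.camera_info(n); return cv2.projectPoints(np.array(X,float).reshape(-1,1,3),cv2.Rodrigues(np.array(i["R"]))[0],np.array(i["t"],float),np.array(i["mtx"]),np.array(i["dist_coeffs"]))[0].reshape(-1,2)
def save(n,name,crop=None,s=1):
    im=cv2.cvtColor(ctrl.camera(n),cv2.COLOR_RGB2BGR); cv2.imwrite(f"pics/{name}_raw.png",im)
    if crop: x0,y0,x1,y1=crop; im=im[y0:y1,x0:x1]
    cv2.imwrite(f"pics/{name}.png",cv2.resize(im,None,fx=s,fy=s,interpolation=cv2.INTER_CUBIC)); return im
def tri(u1,u2):
    (o1,D1),(o2,D2)=ray("top",[u1]),ray("side",[u2]); a,b=D1[0],D2[0]
    s=np.linalg.lstsq(np.c_[a,-b],o2-o1,rcond=None)[0]; p,q=o1+a*s[0],o2+b*s[1]; return (p+q)/2,np.linalg.norm(p-q)
E
python3 - <<'E'
import cv2,numpy as np
from h import *
for n in("top","side"):
    im=cv2.imread(f"pics/{n}0.png"); hsv=cv2.cvtColor(im,cv2.COLOR_BGR2HSV)
    for nm,lo,hi in(("orange",(3,150,60),(18,255,255)),("grey",(0,0,60),(180,60,255))):
        m=cv2.inRange(hsv,lo,hi)
        if nm=="grey": m=cv2.inRange(hsv,(0,0,50),(180,70,255))
        c,_=cv2.findContours(m,cv2.RETR_EXTERNAL,cv2.CHAIN_APPROX_NONE)
        for k in c:
            a=cv2.contourArea(k)
            if 120<a<12000:
                r=cv2.minAreaRect(k); print(n,nm,a,np.round(r[0],1),np.round(r[1],1),round(r[2],1),cv2.boxPoints(r).round(1).tolist())
im=cv2.imread("pics/top0.png"); cv2.imwrite("pics/rz.png",cv2.resize(im[160:260,70:240],None,fx=4.6,fy=4.6,interpolation=cv2.INTER_CUBIC))
im=cv2.imread("pics/side0.png"); cv2.imwrite("pics/rzs.png",cv2.resize(im[210:370,100:270],None,fx=3.7,fy=3.7,interpolation=cv2.INTER_CUBIC))
E
```

```text
top orange 549.5 [225.6 282.4] [35.9 17. ] 15.1 [[206.10000610351562, 285.8999938964844], [210.5, 269.5], [245.10000610351562, 278.79998779296875], [240.6999969482422, 295.29998779296875]]
top orange 1782.0 [153.1 209.4] [ 62.2 148.8] 82.0 [[75.0999984741211, 189.0], [222.5, 168.1999969482422], [231.10000610351562, 229.8000030517578], [83.80000305175781, 250.5]]
top grey 140.5 [ 29.5 416.5] [ 5. 59.] 90.0 [[-0.0, 414.0], [59.0, 414.0], [59.0, 419.0], [0.0, 419.0]]
top grey 4224.5 [338.4 259.7] [71.5 61.4] 87.6 [[306.20001220703125, 225.1999969482422], [367.6000061035156, 222.6999969482422], [370.5, 294.1000061035156], [309.20001220703125, 296.70001220703125]]
top grey 521.0 [429.9 224.8] [15.6 37.1] 25.2 [[415.0, 238.1999969482422], [430.79998779296875, 204.60000610351562], [444.8999938964844, 211.3000030517578], [429.1000061035156, 244.89999389648438]]
top grey 585.0 [169. 210.] [17.3 38. ] 2.0 [[159.6999969482422, 228.6999969482422], [161.0, 190.6999969482422], [178.3000030517578, 191.3000030517578], [177.0, 229.3000030517578]]
top grey 624.0 [340.9 175.3] [19.4 34.8] 33.0 [[323.29
[... 574 characters left out ...]
84.4] [ 43.1 150.7] 40.1 [[126.80000305175781, 328.20001220703125], [223.8000030517578, 212.8000030517578], [256.8999938964844, 240.60000610351562], [159.8000030517578, 355.8999938964844]]
side grey 2513.5 [333.4 209.8] [67.5 44.5] 24.4 [[293.3999938964844, 216.10000610351562], [311.79998779296875, 175.60000610351562], [373.29998779296875, 203.5], [354.8999938964844, 244.0]]
side grey 290.0 [278.6 183.7] [24.7 14.8] 60.3 [[266.1000061035156, 176.6999969482422], [278.8999938964844, 169.3000030517578], [291.20001220703125, 190.8000030517578], [278.29998779296875, 198.10000610351562]]
side grey 249.0 [347.  165.5] [24.7 10.6] 45.0 [[334.5, 160.5], [342.0, 153.0], [359.5, 170.5], [352.0, 178.0]]
```

View pics/rz.png

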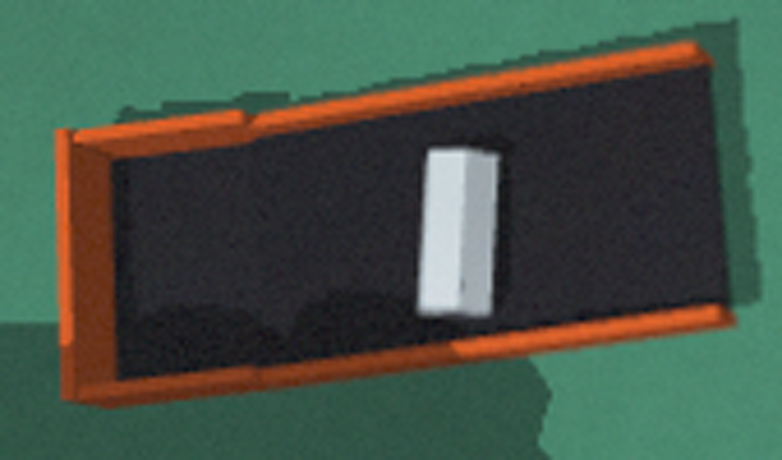

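View pics/rzs.png

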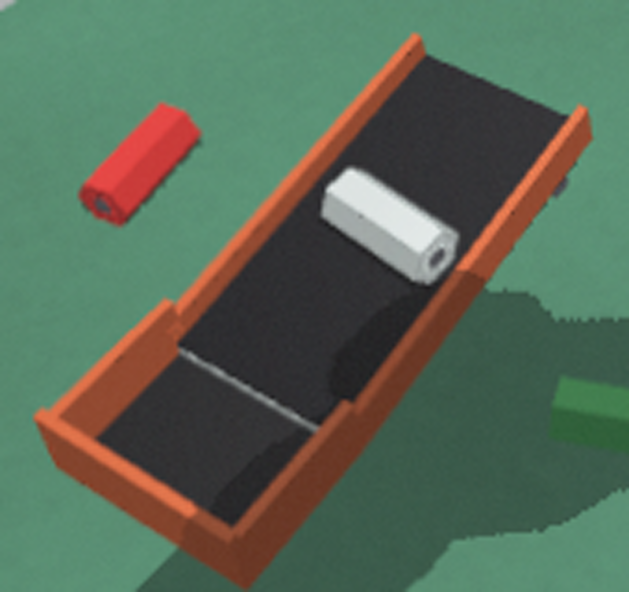

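```bash
cat > fit.py <<'E'
from h import *
import json
def z_(y): return 0.012+0.1405*(0.07-y)
# crop px of ramp feature -> (model x,y,z)
F=[("top",(712,62),(-1,-.15,z_(-.15))),("top",(729,303),(1,-.15,z_(-.15))),("top",(57,130),(-1.107,.15,.045)),
   ]
def full(n,p): 
    return (70+p[0]/4.6,160+p[1]/4.6) if n=="top" else (100+p[0]/3.7,210+p[1]/3.7)
E
python3 - <<'E'
from fit import *
T=lambda p,z: plane("top",[full("top",p)],z)[0]
S=lambda p,z: plane("side",[full("side",p)],z)[0]
i=ctrl.camera_info("top"); print("cam",(-np.array(i["R"]).T@np.array(i["t"])).round(3))
for nm,a,b,z in (("deck up A",(712,62),(425,57),z_(-.15)),("deck up B",(729,303),(570,118),z_(-.15)),("end top A",(57,130),(37,413),.045),("kink A",(180,0),(0,0),0)):
    if z: print(nm,T(a,z).round(4),S(b,z).round(4),tri(full("top",a),full("side",b))[0].round(4))
print("end top B",T((63,345*0+375),.045),S((245,540),.045))
print("pocketfloor",T((113,158),.004),T((118,380),.004),S((98,437),.004),S((232,527),.004))
print("deck foot", S((180,350),.012),S((318,429),.012))
for nm,t,s,z in (("tube",(429.9,224.8),(347,165.5),.015),("squash",(340.9,175.3),(278.6,183.7),.008),("tray",(338.4,259.7),(333.4,209.8),.02)):
    print(nm,plane("top",[t],z)[0].round(4),plane("side",[s],z)[0].round(4),tri(t,s))
print("trayrim",plane("top",[(306.2,225.2),(367.6,222.7),(370.5,294.1),(309.2,296.7)],.035).round(4))
# hex top flat corners: crop
print("hexcorners top", [T(p,.065).round(4) for p in ((428,148),(499,152),(418,314),(491,318))])
E
python3 - <<'E'
import cv2
im=cv2.imread("pics/top0.png"); a=cv2.resize(im[195:255,400:460],None,fx=6,fy=6,interpolation=cv2.INTER_CUBIC)
im=cv2.imread("pics/side0.png"); b=cv2.resize(im[135:195,317:377],None,fx=6,fy=6,interpolation=cv2.INTER_CUBIC)
cv2.imwrite("pics/tz.png",cv2.hconcat([a,b]))
E
```

```text
cam [ 0.411 -0.11   0.864]
deck up A [0.6321 0.0342 0.0429] [0.63   0.0407 0.0429] [0.6346 0.0358 0.0363]
deck up B [0.5237 0.0211 0.0429] [0.5281 0.0247 0.0429] [0.5263 0.0227 0.0416]
end top A [0.5951 0.3339 0.045 ] [0.5964 0.3333 0.045 ] [0.5951 0.3334 0.0463]
end top B [0.48362604 0.31814166 0.045     ] [0.46887828 0.31336122 0.045     ]
pocketfloor [0.59113318 0.32635596 0.004     ] [0.48576108 0.31238509 0.004     ] [0.5924556  0.31338143 0.004     ] [0.50198622 0.30279378 0.004     ]
deck foot [0.59670772 0.25709291 0.012     ] [0.50547045 0.24375565 0.012     ]
tube [ 0.5391 -0.3905  0.015 ] [ 0.5379 -0.3895  0.015 ] (array([ 0.53902038, -0.39111181,  0.01367415]), np.float64(0.000628355484615875))
squash [ 0.6423 -0.2075  0.008 ] [ 0.642  -0.2068  0.008 ] (array([ 0.64246285, -0.20753467,  0.00734605]), np.float64(5.609942093391836e-05))
tray [ 0.4632 -0.2013  0.02  ] [ 0.4632 -0.1958  0.02  ] (array([ 0.4645924 , -0.20120226,  0.015361  ]), np.float64(0.002508967015062898))
trayrim [[ 0.5299 -0.1347  0.035 ]
 [ 0.5377 -0.2581  0.035 ]
 [ 0.3965 -0.2628  0.035 ]
 [ 0.3887 -0.143   0.035 ]]
hexcorners top [array([0.5855, 0.153 , 0.065 ]), array([0.5843, 0.1214, 0.065 ]), array([0.5126, 0.1516, 0.065 ]), array([0.5117, 0.1197, 0.065 ])]
```

View pics/tz.png

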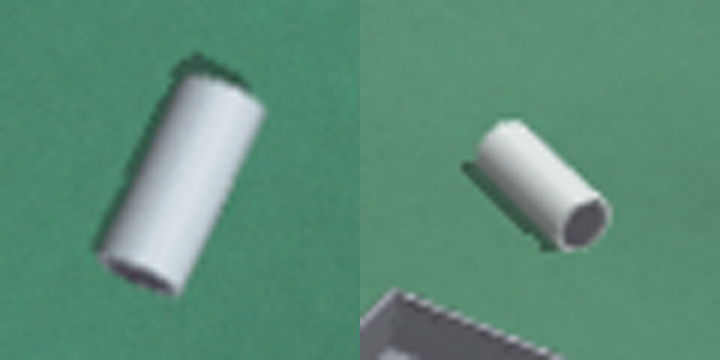

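```bash
cat > geo.py <<'E'
from fit import *
from scipy.optimize import least_squares
from scipy.spatial.transform import Rotation as Rn
T=lambda p,z: plane("top",[full("top",p)],z)[0]
S=lambda p,z: plane("side",[full("side",p)],z)[0]
M=np.array([(.056,-.15),(-.056,-.15),(.062,.15),(.056,.07),(-.056,.07)])
W=np.array([(T((712,62),.0429)+S((425,57),.0429))/2,(T((729,303),.0429)+S((570,118),.0429))/2,(T((57,130),.045)+S((37,413),.045))/2,S((180,350),.012),S((318,429),.012)])[:,:2]
w=np.array([1,1,2,.7,.7])
def f(q):
    c,s=np.cos(q[2]),np.sin(q[2]); return ((M@np.array([[c,s],[-s,c]])+q[:2]-W)*w[:,None]).ravel()
q=least_squares(f,[.56,.18,.14]).x; res=f(q)
yaw=q[2]; ramp=np.array([q[0],q[1],0]); Rr=Rn.from_euler("z",yaw).as_matrix()
toR=lambda p: Rr.T@(np.asarray(p)-ramp)
toW=lambda p: ramp+Rr@np.asarray(p)
nd=Rr@np.array([0,.1405,1])/np.hypot(1,.1405)   # deck normal
E
python3 - <<'E'
from geo import *
print(q,np.degrees(yaw),(res*1000).round(1))
# hex
h=np.array([.55,.137,.03])
for _ in range(4):
    y=toR(h)[1]; zt=z_(y)+.03/np.cos(np.arctan(.1405))
    P=np.array([T(p,zt) for p in ((428,148),(466,150),(418,314),(458,317))]); h=P.mean(0)
print("hextop",h.round(4),"in ramp",toR(h).round(4),"ends",np.linalg.norm(P[0]-P[2]),np.linalg.norm(P[0]-P[1]))
d=P[0]+P[1]-P[2]-P[3]; print("hexyaw",np.degrees(np.arctan2(d[1],d[0])))
c=h-.015*nd; print("hexcentre",c.round(4), toR(c).round(4))
g=lambda p:(400+p[0]/6,195+p[1]/6)
P=plane("top",[g(p) for p in((180,75),(98,250),(265,105),(180,292))],.016); print(P.round(4))
for a,b in((0,1),(2,3)):
    d=P[a]-P[b]; print("tubeyaw",np.degrees(np.arctan2(d[1],d[0])),np.linalg.norm(d))
b=plane("top",[(306.2,225.2),(367.6,222.7),(370.5,294.1),(309.2,296.7)],.035); print("tray",b.mean(0))
im=cv2.imread("pics/top0.png"); im2=cv2.imread("pics/side0.png")
X=[(sx*.056,y,z_(y)) for sx in(-1,1) for y in(-.15,-.01,.07)]+[(sx*.062,.15,.045) for sx in(-1,1)]+[(sx*.056,.144,.004) for sx in(-1,1)]+[(sx*.062,.15,0) for sx in (-1,1)]
X=np.array([toW(p) for p in X]+[c,h])
out=[]
for n,i,(x,y,xx,yy) in(("top",im,(70,160,240,260)),("side",im2,(100,210,270,370))):
    i=cv2.resize(i[y:yy,x:xx],None,fx=4 if n=="top" else 3,fy=4 if n=="top" else 3); k=4 if n=="top" else 3
    for u,v in proj(n,X): cv2.circle(i,(int((u-x)*k),int((v-y)*k)),3,(255,255,0),1)
    cv2.imwrite(f"pics/ov_{n}.png",i)
E
```

```text
[0.55699817 0.17758877 0.14487444] 8.300694137957668 [ 3.  -0.2 -2.7 -1.8  1.9  2.7  3.9 -1.5 -9.8 -3.5]
hextop [0.5502 0.1464 0.0563] in ramp [-0.0112 -0.0298  0.0563] ends 0.07362534397686815 0.01713791246348881
hexyaw 1.331873418267087
hexcentre [0.5505 0.1444 0.0415] [-0.0112 -0.0319  0.0415]
[[ 0.5752 -0.3918  0.016 ]
 [ 0.5138 -0.3613  0.016 ]
 [ 0.5653 -0.4211  0.016 ]
 [ 0.5    -0.3891  0.016 ]]
tubeyaw -26.369430367796912 0.06858220219950145
tubeyaw -26.085312221955288 0.07277738298682149
tray [ 0.46318134 -0.19964561  0.035     ]
```

View pics/ov_top.png

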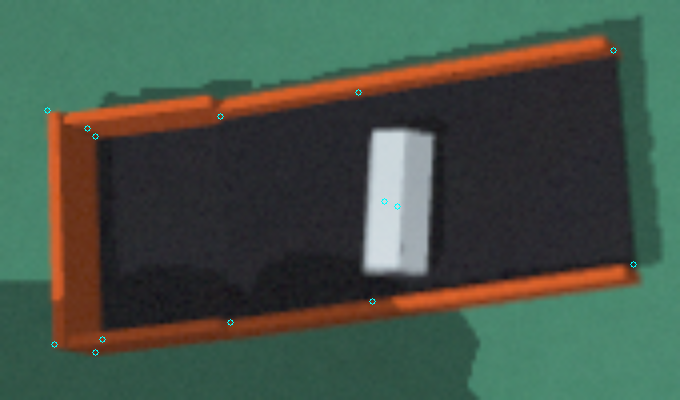

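View pics/ov_side.png

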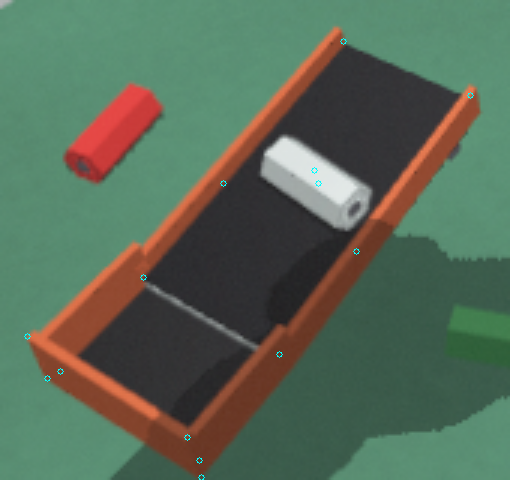

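The top overlay puts the ramp fit within about 3 mm (hexbar centre near crop pixel (397,206)); the occluded pocket foot points are the worst, so I'm dropping them. I'll grip both parts by their ends with the fingertips above the ramp walls, so the tube can roll away freely. Next is moving to above the hexbar.

```bash
sed -i 's/w=np.array(\[1,1,2,.7,.7\])/w=np.array([1,1,1,.0,.0])/' geo.py
cat >> geo.py <<'E'
def orient(n,ax):
    "tool z=-n, tool y along ax (projected); nearest to current joint solution of both half turns"
    z=-np.array(n); y=np.array(ax,float); y-=z*(y@z); y/=np.linalg.norm(y)
    return [Rn.from_matrix(np.c_[np.cross(s*y,z),s*y,z]).as_quat() for s in (1,-1)]
def best(pos,n,ax):
    cur=np.array(ctrl.sense()["joints"]); o=[]
    for Q in orient(n,ax):
        j=ctrl.solve_ik(pos,Q)
        if j is not None: o.append((np.abs(np.array(j)-cur).max(),list(Q),np.round(j,2)))
    o.sort(key=lambda t:t[0]); return o
TIP=ctrl.grasp_offset+.0186
E
cat > cfg.py <<'E'
from geo import *
h=np.array([.55,.137,.03])
for _ in range(4):
    y=toR(h)[1]; zt=z_(y)+.03/np.cos(np.arctan(.1405))
    h=np.mean([T(p,zt) for p in ((428,148),(466,150),(418,314),(458,317))],0)
hexc=h-.015*nd; ha=np.array([1,np.tan(np.radians(1.33)),0])
E
python3 - <<'E'
from cfg import *
print(ramp,np.degrees(yaw),(res*1e3).round(1),hexc,toR(hexc))
p=hexc+(TIP+.006+.09)*nd
o=best(p,nd,ha); print(o)
print(best(hexc+(TIP+.006)*nd,nd,ha))
ctrl.movep(p,o[0][1])
s=ctrl.sense(); print(s["time"],s["ee_pos"]-p,s["wrist_force"])
save("wrist","w1")
E
```

```text
[0.55650867 0.17776042 0.        ] 8.370731053141188 [ 2.7  0.1 -3.  -1.7  0.3  1.6  0.  -0.  -0.  -0. ] [0.55049982 0.14437364 0.04150038] [-0.0108052  -0.03215635  0.04150038]
[(np.float64(0.6834286041181469), [np.float64(0.6967286427551693), np.float64(0.71393698521772), np.float64(-0.042286779899112496), np.float64(0.05545275239820725)], array([-0.71,  0.66,  0.46,  1.8 , -0.2 ,  0.77, -0.15])), (np.float64(2.381074241576034), [np.float64(0.71393698521772), np.float64(-0.6967286427551693), np.float64(0.05545275239820725), np.float64(0.042286779899112496)], array([-0.19,  0.64, -0.35,  1.78,  0.46,  0.85,  2.36]))]
[(np.float64(0.7444324709574165), [np.float64(0.6967286427551693), np.float64(0.71393698521772), np.float64(-0.042286779899112496), np.float64(0.05545275239820725)], array([-0.65,  0.79,  0.4 ,  1.86, -0.27,  0.58, -0.1 ])), (np.float64(2.273854324971079), [np.float64(0.71393698521772), np.float64(-0.6967286427551693), np.float64(0.05545275239820725), np.float64(0.042286779899112496)], array([-0.19,  0.76, -0.32,  1.85,  0.58,  0.68,  2.25]))]
2.35 [-2.83350632e-04  1.47088142e-03 -5.10661986e-05] [ 0.62169404  0.53585636 -0.12894322]
```

View pics/w1.png

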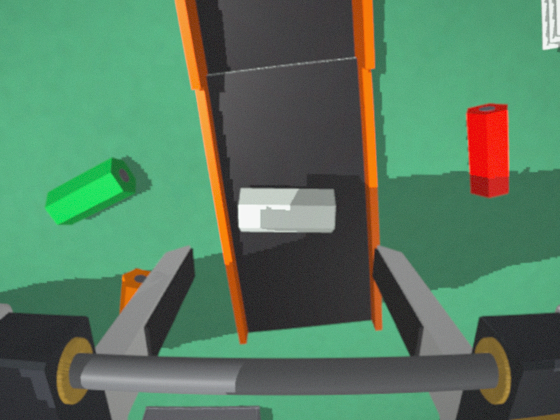

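The wrist view shows the hexbar spanning (239..335, 188..232), midway between the fingers and square to the jaws. I'll cross-check its position and the ramp's from this view.

Run:
```python
from cfg import *
s=ctrl.sense(); Tm=np.eye(4); Tm[:3,:3]=Rn.from_quat(s["ee_rot"]).as_matrix(); Tm[:3,3]=s["ee_pos"]
zt=h[2]
# top flat corners in wrist
P=plane("wrist",[(240,189),(334,190),(240,208),(334,209),(240,231),(335,231)],zt,Tm); print(P.round(4),h)
D=plane("wrist",[(247,331),(372,319)],z_(-.15),Tm); E=plane("wrist",[(207,75),(357,58)],.012,Tm)
print(D.round(4),E.round(4)); 
for p in [*D,*E]: print(toR(p).round(4))
```

```text
[[0.5202 0.1683 0.0564]
 [0.5866 0.169  0.0564]
 [0.5199 0.1535 0.0564]
 [0.5878 0.1541 0.0564]
 [0.5195 0.1347 0.0564]
 [0.5901 0.1361 0.0564]] [0.550196   0.14643841 0.05635448]
[[0.5221 0.0244 0.0429]
 [0.6345 0.0395 0.0429]] [[0.4928 0.2409 0.012 ]
 [0.6031 0.2561 0.012 ]]
[-0.0563 -0.1467  0.0429]
[ 0.057  -0.1481  0.0429]
[-0.0538  0.0718  0.012 ]
[0.0575 0.0707 0.012 ]
```

Run:
```python
import cv2
im=cv2.imread("pics/w1.png"); cv2.imwrite("pics/w1z.png",cv2.resize(im[170:350,200:400],None,fx=3.3,fy=3.3,interpolation=cv2.INTER_CUBIC))
```

```text
(no output)
```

View pics/w1z.png

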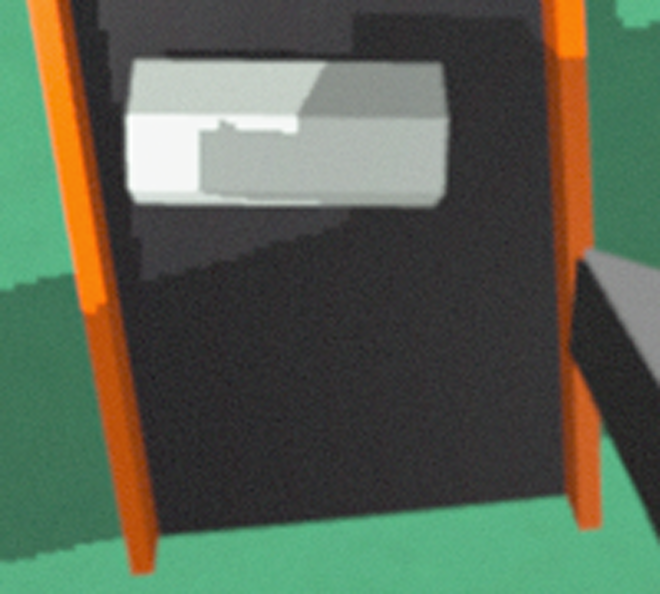

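```bash
cat >> cfg.py <<'E'
hexw=np.array([.5545,.1468,.0564]) # placeholder
E
python3 - <<'E'
from cfg import *
s=ctrl.sense(); Tm=np.eye(4); Tm[:3,:3]=Rn.from_quat(s["ee_rot"]).as_matrix(); Tm[:3,3]=s["ee_pos"]
P=plane("wrist",[(238.5,204.8),(336,205.5),(238.5,227.6),(335.5,228.5)],h[2],Tm); print(P.round(4),P.mean(0),h)
c=P.mean(0)-.015*nd
c=(c+hexc)/2
print(c)
p=c+(TIP+.006)*nd
o=best(p,nd,ha)[0]
ctrl.servo_line(list(p+.03*nd),rot=o[1],max_speed=.12)
print(ctrl.sense()["wrist_force"])
ctrl.servo_line(list(p),max_speed=.05)
s=ctrl.sense();print(s["time"],s["wrist_force"],s["ee_pos"]-p)
ctrl.close(20)
s=ctrl.sense();print(s["time"],s["wrist_force"],s["finger_gap"])
save("wrist","w2"); save("side","s2",(100,150,350,370),2.5)
E
```

```text
[[0.5189 0.156  0.0564]
 [0.5891 0.1569 0.0564]
 [0.5185 0.1375 0.0564]
 [0.5903 0.1382 0.0564]] [0.55419578 0.14717782 0.05635448] [0.550196   0.14643841 0.05635448]
[0.55249971 0.14474335 0.04150038]
[ 0.07170494 -0.32510097 -0.21260799]
3.8 [-0.11774847  0.2750729   0.32761979] [ 1.10412947e-04 -8.69866045e-05 -3.76106583e-05]
4.3 [-0.08448678  1.23073685  0.91205781] 0.7410189196256112
```

View pics/w2.png

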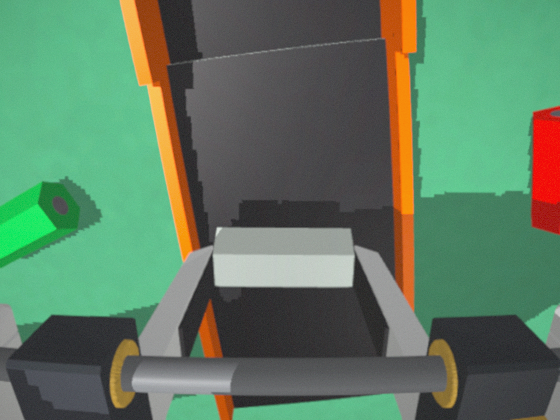

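View pics/s2.png

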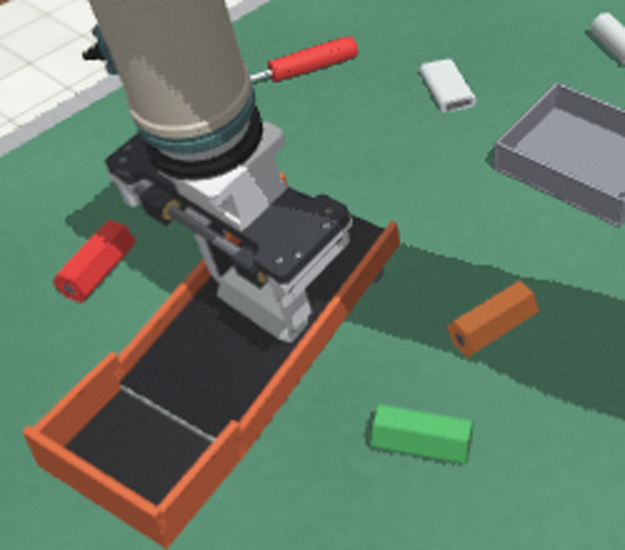

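The hexbar is held by its ends: the gap matches 70 mm and the wrist view shows it between the pads at (215..353, 228..285). Next I'll lift it and lay it in the tray.

Run:
```python
from cfg import *
s=ctrl.sense()
ctrl.servo_line(list(np.array(s["ee_pos"])+.11*nd),max_speed=.15)
print(ctrl.sense()["finger_gap"],ctrl.sense()["time"])
tr=np.array([.4635,-.2005,0]); up=np.array([0,0,1.])
pz=tr+up*(TIP+.006+.015+.004+.001)
c=[]
for a in (2.6+37,2.6-37):
    a=np.radians(a)
    for o in best(pz+up*.1,up,[np.cos(a),np.sin(a),0]): c.append(o)
c.sort(key=lambda t:t[0]); print(c[0])
ctrl.movep(list(pz+up*.1),c[0][1])
s=ctrl.sense();print(s["time"],s["finger_gap"],s["ee_pos"]-(pz+up*.1))
f0=s["wrist_force"]
ctrl.servo_line(list(pz+up*.005),rot=c[0][1],max_speed=.12)
save("wrist","w3"); save("side","s3",(240,130,420,290),3.5)
print(ctrl.sense()["wrist_force"]-f0,ctrl.sense()["time"])
```

```text
0.7386847361937535 5.2833
(np.float64(0.7781438084790433), [np.float64(0.8845809752150839), np.float64(0.46638664033989125), np.float64(-0.0), np.float64(0.0)], array([ 0.06,  0.58,  0.44,  2.01, -0.4 ,  0.64,  0.16]))
6.6833 0.7398161474891031 [ 0.0007912   0.00121735 -0.00020611]
[-1.22976304  0.51162666  0.65937631] 7.725
```

View pics/w3.png

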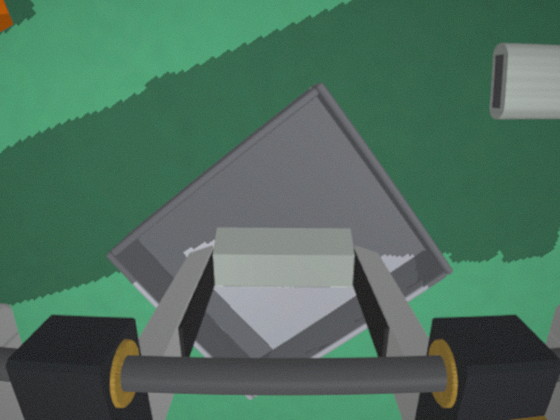

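View pics/s3.png

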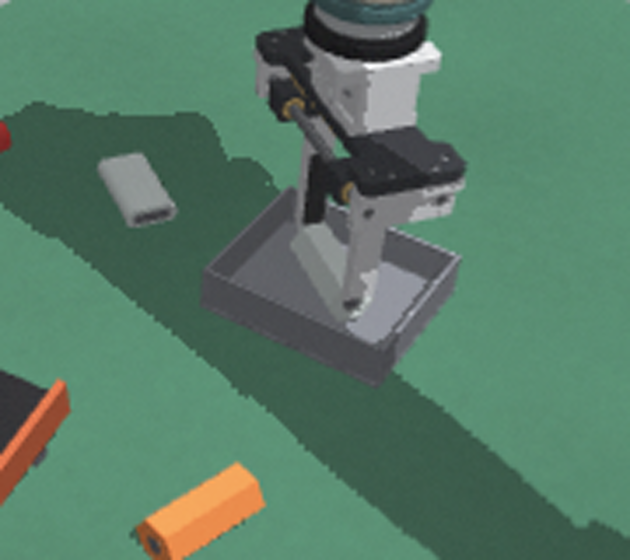

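The hexbar is over the tray floor, jaws on the tray's diagonal, with room for the fingers to open. Next: lower until it touches, then release.

Run:
```python
from cfg import *
s=ctrl.sense(); p=np.array(s["ee_pos"]); f0=s["wrist_force"][2]; up=np.array([0,0,1.])
for k in range(1,8):
    ctrl.servo_line(list(p-up*.001*k),max_speed=.02)
    f=ctrl.sense()["wrist_force"][2]-f0; print(k,round(f,2))
    if abs(f)>2.5: break
ctrl.let_go(); s=ctrl.sense(); print(s["time"],s["finger_gap"],s["wrist_force"])
ctrl.servo_line(list(np.array(s["ee_pos"])+up*.12),max_speed=.2)
save("wrist","w4"); print(ctrl.sense()["time"])
```

```text
1 -0.51
2 0.59
3 0.24
4 0.19
5 -0.45
6 -0.68
7 4.85
10.0583 1.0001502921528203 [-0.44125608  0.8316687   0.19068427]
10.8583
```

View pics/w4.png

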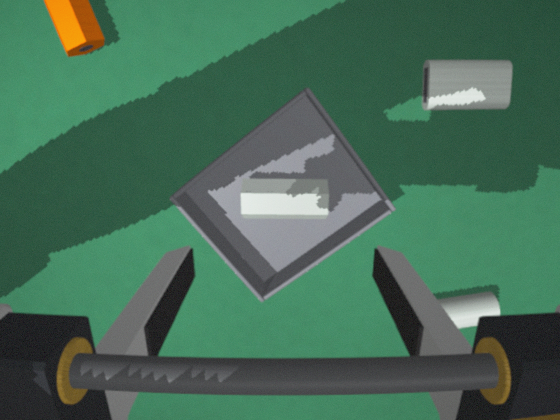

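The hexbar lies flat in the tray at (285,199). Next, hover over the tube.

Run:
```python
from cfg import *
up=np.array([0,0,1.]); a=np.radians(-26.2)
p=np.array([.5388,-.3905,.020+TIP+.09])
o=best(p,up,[np.cos(a),np.sin(a),0]); print([(x[0],x[2]) for x in o])
ctrl.movep(list(p),o[0][1])
s=ctrl.sense(); Tm=np.eye(4); Tm[:3,:3]=Rn.from_quat(s["ee_rot"]).as_matrix(); Tm[:3,3]=s["ee_pos"]
im=save("wrist","w5"); print(s["time"])
hsv=cv2.cvtColor(im,cv2.COLOR_BGR2HSV); m=cv2.inRange(hsv,(0,0,90),(180,60,255)); m[250:]=0
c,_=cv2.findContours(m,cv2.RETR_EXTERNAL,cv2.CHAIN_APPROX_NONE)
for k in c:
    if cv2.contourArea(k)>500:
        r=cv2.minAreaRect(k); print(r); print(plane("wrist",[r[0]],.015,Tm),plane("wrist",cv2.boxPoints(r),.02,Tm).round(4))
```

```text
[(np.float64(0.42566460895049096), array([ 0.37,  0.79,  0.39,  1.56, -0.36,  0.86,  0.43])), (np.float64(2.320024955579049), array([ 0.03,  1.08,  1.19,  1.58, -1.05,  1.23, -2.18]))]
11.7
((283.5, 211.5), (39.0, 97.0), 90.0)
[[ 0.53882454 -0.38911989  0.015     ]] [[ 0.5141 -0.3585  0.02  ]
 [ 0.5782 -0.3899  0.02  ]
 [ 0.5658 -0.4179  0.02  ]
 [ 0.4996 -0.3854  0.02  ]]
((87.5672378540039, 71.92033386230469), (62.513023376464844, 186.95306396484375), 55.68910598754883)
[[ 0.45899337 -0.23366296  0.015     ]] [[ 0.3835 -0.2135  0.02  ]
 [ 0.5249 -0.211   0.02  ]
 [ 0.5301 -0.2517  0.02  ]
 [ 0.3875 -0.2596  0.02  ]]
((66.98019409179688, 24.198020935058594), (116.22034454345703, 53.3339958190918), 5.7105937004089355)
[[ 0.46258078 -0.19786163  0.015     ]] [[ 0.4156 -0.1874  0.02  ]
 [ 0.4388 -0.158   0.02  ]
 [ 0.5098 -0.21    0.02  ]
 [ 0.4889 -0.2384  0.02  ]]
```

View pics/w5.png

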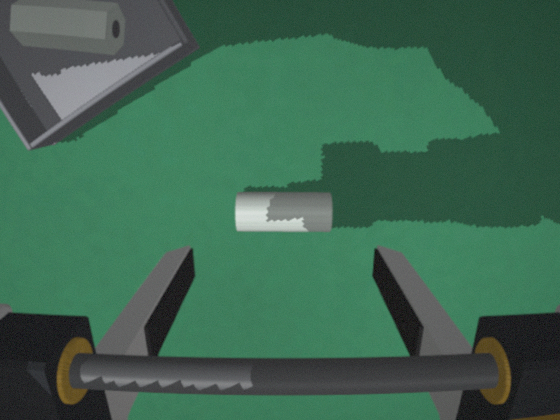

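The tube is at (283,211), centred and square between the jaws, and both views agree to about 1 mm. Gripping it.

Run:
```python
from cfg import *
p=np.array([.5388,-.3898,.020+TIP])
ctrl.servo_line(list(p),max_speed=.1)
ctrl.close(20)
s=ctrl.sense();print(s["time"],s["wrist_force"],s["finger_gap"],s["ee_pos"]-p)
ctrl.servo_line(list(p+[0,0,.14]),max_speed=.15)
s=ctrl.sense();print(s["time"],s["wrist_force"],s["finger_gap"])
save("wrist","w6"); save("side","s6",(240,60,440,230),3.2)
```

```text
13.3 [0.73689598 0.86873588 2.58854277] 0.7440224380379288 [ 5.04160374e-05 -3.45292539e-05  3.28090153e-04]
14.3833 [-0.52516688 -0.49210419 -0.31077258] 0.7396214733941163
```

View pics/w6.png

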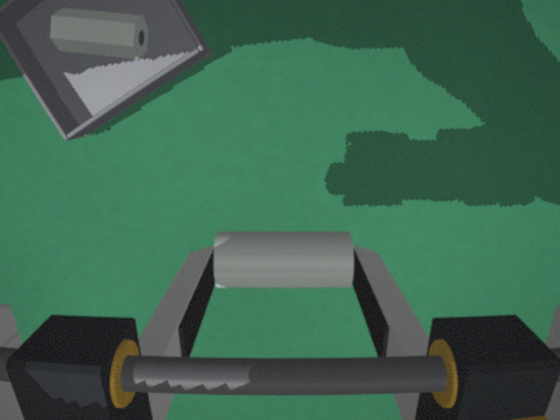

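View pics/s6.png

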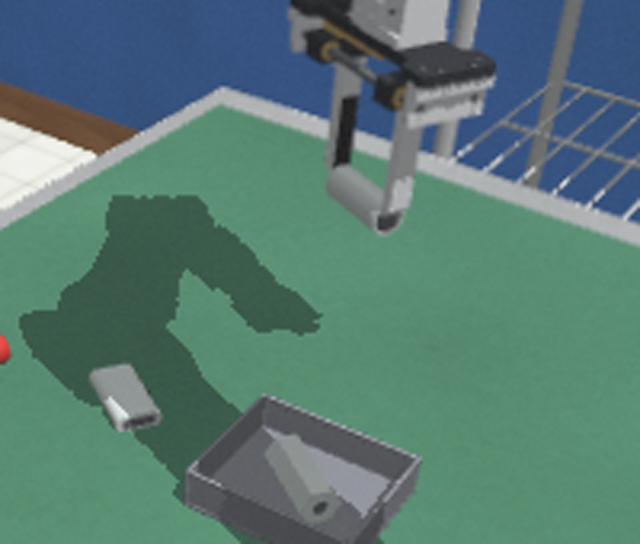

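The tube is held squarely by its ends. Now moving it to above the upper part of the ramp.

```bash
cat >> cfg.py <<'E'
tc=toW([0,-.07,z_(-.07)])+.015*nd; tp=tc+(TIP+.005)*nd; rx=Rr@np.array([1,0,0])
E
python3 - <<'E'
from cfg import *
s=ctrl.sense()
o=best(tp+.09*nd,nd,rx); print(tc,[(x[0],x[2]) for x in o])
ctrl.movep(list(tp+.09*nd),o[0][1])
s=ctrl.sense();print(s["time"],s["finger_gap"])
ctrl.servo_line(list(tp+.02*nd),rot=o[0][1],max_speed=.12)
save("wrist","w7"); save("side","s7",(100,150,350,370),2.5)
s=ctrl.sense();print(s["time"],s["wrist_force"])
E
```

```text
[0.56639528 0.11057091 0.0465241 ] [(np.float64(0.9812142189736854), array([-0.63,  0.66,  0.44,  1.79, -0.18,  0.77,  0.01])), (np.float64(2.866990833776856), array([-0.99,  0.98,  1.24,  1.8 , -0.9 ,  1.08, -2.46]))]
16.3583 0.7378436492006172
17.1917 [ 1.07346575 -0.01662707 -1.42969596]
```

View pics/w7.png

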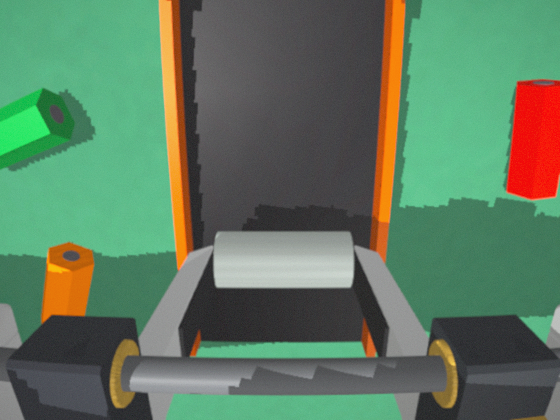

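View pics/s7.png

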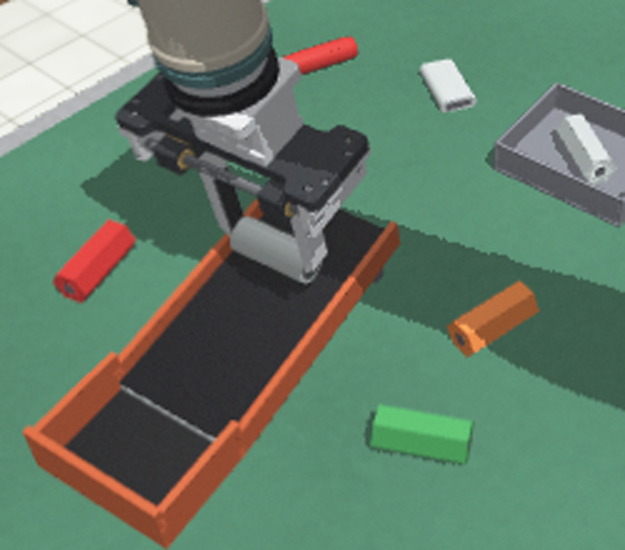

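The tube is square across the deck and well inside both walls, on the upper part. Lower until it touches, then let go and lift.

Run:
```python
from cfg import *
ctrl.servo_line(list(tp+.004*nd),max_speed=.06)
f0=ctrl.sense()["wrist_force"]@nd
for k in range(1,8):
    ctrl.servo_line(list(tp+(.004-.001*k)*nd),max_speed=.02)
    f=ctrl.sense()["wrist_force"]@nd-f0; print(k,round(f,2))
    if f>2: break
ctrl.let_go(); s=ctrl.sense(); print(s["time"],s["wrist_force"])
ctrl.servo_line(list(np.array(s["ee_pos"])+.1*nd),max_speed=.15)
save("side","s8",(100,150,350,370),2.5); save("wrist","w8"); print(ctrl.sense()["time"])
```

```text
1 -0.76
2 -1.64
3 -0.55
4 4.35
19.1917 [-0.55022566 -0.47380825 -0.46419984]
20.1083
```

View pics/s8.png

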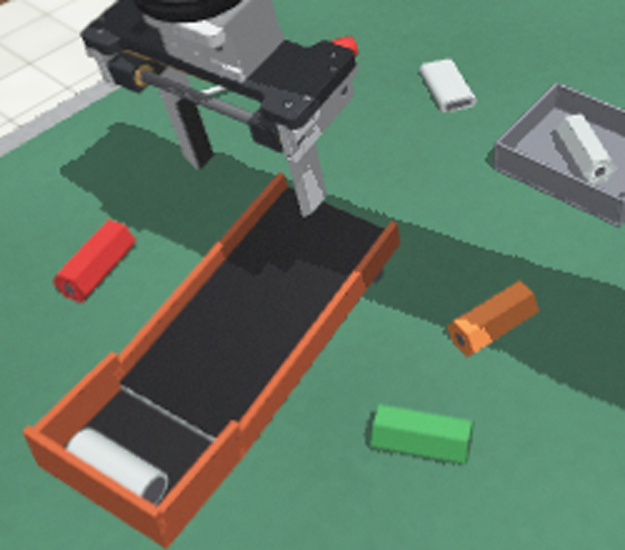

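View pics/w8.png

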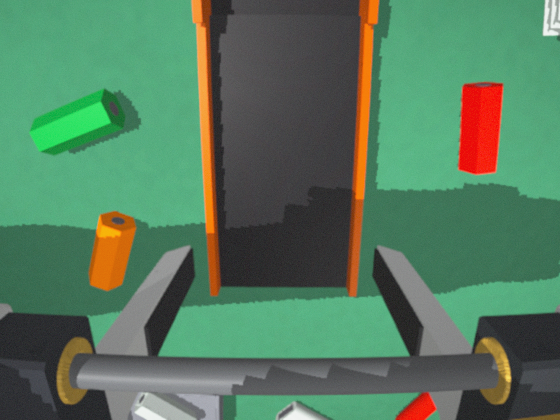

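The tube rolled into the pocket; in the side crop it's at (117,465). The hexbar is still in the tray. I'll let it settle, check again and hand in.

Run:
```python
from cfg import *
ctrl.sleep(2.0)
im=save("side","s9",(100,150,350,370),2.5); ctrl.sleep(.5); im2=save("side","s10",(100,150,350,370),2.5)
print(cv2.absdiff(im,im2)[100:,:120].max(), ctrl.sense()["time"])
```

```text
8 22.7083
```

View pics/s10.png

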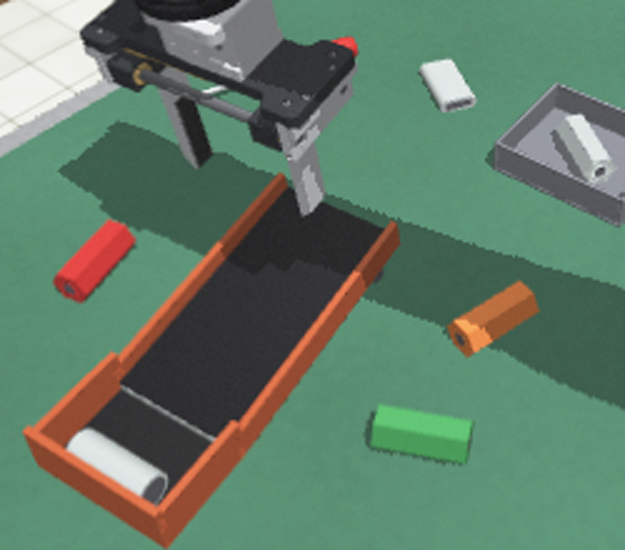

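The tube is at rest in the pocket at (117,465) and the hexbar is in the tray at (583,147). Handing in.

```bash
python3 -c "
from station import ctrl
print(ctrl.close_job())"
```

```text
the job is handed in; nothing more can be done
None
```

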